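Pack and shut the instrument cassette for the steriliser

ROBOT

A 6-joint arm with a two-finger parallel gripper is mounted at the origin on the work surface. World frame = base frame: x ahead of the robot, y to its left, z up, the work surface at z = 0. Lengths are in m, angles in degrees, forces in N, time in s.
With the tool pointing down it reaches from about 0.35 to 0.875 m from the base axis. Payload 4.2 kg.
Tool frame: the origin (TCP) lies on the centre line of the jaws, within the pads' length; the fingertips stand 22 mm ahead of it and the grasp point (between the pads) lies 3 mm ahead of it (r.tcp_to_tips is the distance from the TCP to the fingertips, in m); z points along the fingers, y is the line along which they close (so a half turn about z gives the same grasp; the last joint's range is limited). The gripper opens to 87 mm and grips with 3 to 60 N. Pads are 19 mm wide; open, the fingers measure 117 mm over their backs; the gripper's body (75 mm by 190 mm) begins 51 mm behind the grasp point.
Start: joints at [-60.527, 22.042, 0.453, 0, -68.411, -14.817], TCP at [0.158, -0.605, 0.245] pointing down, gripper open.
Joint ranges: [-179.83, 179.83], [-69.29, 118.12], [-61.27, 80.66], [-181.25, 117.63], [-171.15, -9.14], [-177.46, 177.46]. Speed limits (degrees/s): [159.86, 159.86, 180, 180, 180, 180].

INTERFACE

Orientations are given as a 3x3 rotation matrix whose columns are the frame's x, y, z axes.
In Python, from station import r gives the robot as it stands.
- The arm moves only by the tool apply_moves, never from a script. Its argument "plan" is a list of rows, each an object with "grip": the opening, from 0 (shut) to 1 (fully open); "offset": the shift along the tool's x, y, z in cm, a list of three; "spin": the turn about the tool's z in rad. A call has 1 to 5 rows; each row is the pose to reach, as a shift and turn from the pose commanded when the call began, along the tool's axes at that moment; what a row does not reach only later rows make up. A row lasts 1/10 s, in which the tool goes at most 50 mm and 8.59 degrees, less where a joint would pass 70% of its speed; a pose out of reach is approached as far as the arm can. A call with a gripper value outside its range is refused whole. The fingers move at their own pace and stop on an object; the grip force is fixed at half the most. Time passes only in rows, so rows that repeat a pose let the fingers close. It gives the time, the measured TCP pose, the force, the opening and the grip force at its end, in the units of the state.
- r.sense(): the state, without advancing time (a new reading comes with each control period).
- r.capture(name): name is "side" or "top" or "wrist"; returns a dict with "img" (420x560x3 uint8, blue, green, red), "depth" (420x560 float32, m along the optical axis (not along the pixel's ray), 0 where there is no reading), "mtx" (3x3 intrinsics, pixels), "dist_coeffs" ([k1, k2, p1, p2, k3] as OpenCV has them; the pictures are not rectified), "R" (3x3) and "t" (3): a world point X has camera coordinates R X + t. Camera axes: x right, y down, z forward; pixel columns grow to the right and rows downward; lengths in m; the calibration is good to about 2 mm. A picture is of the moment at which its call begins.
- r.finish_job(): hands the job in; it is judged then, once.
The state is a dict: "time_s": time; "joints": joint angles; "joint_velocities": joint speeds; "effort": joint torques, N m; "tcp_pos": TCP position; "ee_rot": TCP orientation; "wrist_force": force on the tool from outside, world axes, zero at the start; "moment": the same for the moment, N m; "gripper_width": opening from 0.0 (shut) to 1.0 (fully open); "gripper_force": force on a finger pad.
Only numpy, scipy, OpenCV 4.12 (cv2) and the standard library are available. Lean on these libraries where they do the work, as an engineer would, in place of code of your own. Each camera call takes 0.05 s, during which the arm holds its last target. There are 200 camera calls.

TASK

Get the steel instrument cassette ready for the steriliser: lay the loose scoop from the bench in a free cradle, and lay the spatula that is propped on the front wall down level in a cradle too so that nothing stands above the rim; then swing the lid down until it is fully shut. Set the instruments down rather than dropping them, never force the lid down on one, and leave everything else on the bench where it is.

Things in the scene. Friction and masses are not known exactly. Their poses are not given: they have to be found in the camera images.
- case: Open stainless sterilising cassette, fixed, 180 (its x) x 162 (its y) x 48 mm high to the rim, walls and floor 3 mm. Origin: centre of its underside. +x points to the hinged end, -x to the front wall, z up. Inside, two dark silicone bars run along y at x = -36 and +36 mm, 8 mm wide, tops 17 mm up, carrying pairs of posts that form three cradles at y = -46, 0 and +46 mm.
- cradle0 (a point): Middle of the cradle at cassette y = -46 mm, at bar-top height (17 mm up); axes as the cassette's. Free at the start; the spatula and forceps have the other two, either way. An instrument lies along x across both bars, middle over this point, underside at 17 mm, either end first, between posts 6 mm thick, 15 mm apart, tops 27 mm up.
- cradle1 (a point): The same for the cradle at y = 0.
- cradle2 (a point): The same for the cradle at y = +46 mm.
- lid (a joint): Opening angle of the perforated steel lid, rad: 0 = shut flat on the rim; 1.65 to 1.9 at the start (standing up, leaning slightly back beyond the hinge). Stiff hinge (0.38 N m): the lid (0.28 kg) stays wherever it is left and takes 1 to 5 N at its free edge to swing.
- hinge (a point): Middle of the lid's hinge axis, 48 mm above the bench, 94 mm along the cassette's +x. Axes as the cassette's; the hinge axis is its y.
- lid_edge (a point): Middle of the lid's free edge on its outer face, 184 mm from the hinge axis; turns with the lid. Axes, lid shut: as the cassette's (z out of the outer face). The lid is a panel 186 x 172 mm, 3 mm thick (top 51 mm up when shut), with a 9 mm skirt down its free edge and sides; a 50 mm wide thumb lip stands 13 mm beyond the edge.
- scoop_mid (a point): The loose scoop, flat on the bench at the start beside the marker and the brush, about 75 mm apart. Steel bar handle 9 mm wide, 8 mm high, grooved grip, thin neck, small square scoop 20 mm wide; 155 mm long, flat underside, 60 g. Point: half-way along, 4 mm above its underside. x runs from handle to scoop, z up; the handle spans x = -77 to +24 mm.
- spatula_mid (a point): The spatula: like the scoop (handle 9 x 8 mm, x = -77 to +24 mm) but with a flat blade 11 mm wide; 155 mm long, 55 g. Point: half-way along, 4 mm above its underside; x runs from handle to blade. Starts propped: blade end down in a cradle, handle end up about 0.24 rad on the front wall, its middle about 27 mm short of the cradle's middle (towards -x).
- forceps_mid (a point): The steel forceps, 155 mm long, 13 mm wide, 9 mm high, already lying properly in a cradle; leave them so. Point: half-way along and up; x runs to the tips.
- marker: Bystander: marker pen, 130 mm long, 15 mm thick, grey with a black cap, lying on the bench along its x. Origin under its middle.
- brush: Bystander: small cleaning brush, 150 mm long, 14 mm high, white handle, lying on the bench along its x. Origin under its middle.
- media_bottle: Bystander: glass bottle, 70 mm across, 135 mm high. Origin under its middle.
- beaker: Bystander: white plastic beaker, 100 mm across, 120 mm high. Origin under its middle.
- tape_roll: Bystander: flat roll of tape, 96 mm across, 19 mm high. Origin under its middle.
- vial_block: Bystander: white block with six holes, 70 x 45 x 22 mm. Origin under its middle.
- timer: Bystander: round grey bench timer, 64 mm across, 34 mm high. Origin under its middle.
Not all that is in view belongs to the job. Leave any green or pink look-alike of the part that bears forceps_mid alone.

How it is judged:
By the outcome, as a careful person would: the job done as asked, in the order asked, and still so for the second after the job is handed in, with the robot touching nothing.
It also fails if it takes over 72 s, if anything falls off the work surface, if the arm or the gripper's body presses on something with over 40 N, if the wrist force passes 120 N, or if a joint passes its speed limit or range.

## Working session

There is one attempt and no reset: what is moved stays moved. The work goes in short steps, Python scripts to look and compute and a tool call to move; the robot and the scene stay as the last step left them, time stands still between calls to the robot, and variables do not carry over. Pictures are saved under pics/ and viewed, at most 10 in all, crops included, and the job is handed in when it is done.

Besides the shell and the picture viewer there is one more tool, called after ">>>" as a command line: name --argument value ..., lists and objects as JSON in quotes. apply_moves: Moves the arm, as the interface text tells. Its arguments: {"type":"object","properties":{"plan":{"type":"array"}},"required":["plan"]}

```bash
ls; mkdir -p pics; python3 - <<'E'
from station import r
import cv2,numpy as np,pickle
s=r.sense(); print(s['time_s'],s['tcp_pos'],np.round(s['ee_rot'],3).tolist(),s['gripper_width'])
for n in ('top','side'):
    c=r.capture(n); cv2.imwrite(f'pics/{n}0.png',c['img']); pickle.dump(c,open(f'{n}0.pkl','wb')); print(n,c['R'],c['t'],c['mtx'],c['dist_coeffs'])
E
```

```text
pics
0.0 [ 0.15802312 -0.60410981  0.2434446 ] [[-0.968, -0.253, -0.001], [-0.253, 0.967, 0.002], [0.0, 0.002, -1.0]] 0.9968881050411857
top [[ 0.02096522 -0.99976385  0.00571804]
 [-0.98761938 -0.0215992  -0.15537513]
 [ 0.15546194 -0.00238978 -0.98783899]] [0.0422323  0.56424019 1.18986495] [[531.51513614   0.         280.74635684]
 [  0.         531.51513614 208.47793696]
 [  0.           0.           1.        ]] [0.04542391 0.         0.         0.         0.        ]
side [[ 0.99417115 -0.10669246  0.01550596]
 [-0.05947865 -0.66271962 -0.74650184]
 [ 0.08992222  0.74122832 -0.66520265]] [-0.55963988  0.12417165  0.98324824] [[380.92766492   0.         281.49638972]
 [  0.         380.92766492 212.04866519]
 [  0.           0.           1.        ]] [0.03101672 0.         0.         0.         0.        ]
```

View pics/top0.png

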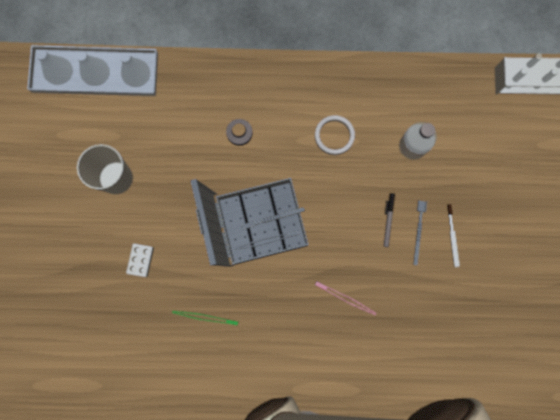

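View pics/side0.png

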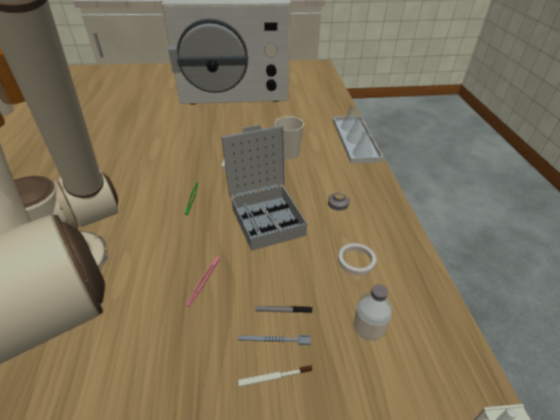

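Candidates for the scoop in the top image are the marker at (389,220), the scoop at (420,232) and the brush at (454,235). The green (205,318) and pink (346,299) forceps look-alikes are to be left alone. The middle one has a square grey head at (421,205), so that is the scoop. I'll check this in a close crop.

```bash
cat > h.py <<'E'
import cv2,numpy as np,pickle
def w2p(c,X):
    X=np.atleast_2d(X).astype(float); return cv2.projectPoints(X,cv2.Rodrigues(c['R'])[0],c['t'],c['mtx'],c['dist_coeffs'])[0][:,0]
def p2w(c,uv,z):
    n=cv2.undistortPoints(np.array(uv,float).reshape(-1,1,2),c['mtx'],c['dist_coeffs'])[:,0]
    d=np.c_[n,np.ones(len(n))]@c['R']; o=-c['R'].T@c['t']
    return o+d*((np.asarray(z)-o[2])/d[:,2])[:,None]
def cloud(c,u0,u1,v0,v1):
    v,u=np.mgrid[v0:v1,u0:u1]; d=c['depth'][v0:v1,u0:u1].ravel()
    n=cv2.undistortPoints(np.c_[u.ravel(),v.ravel()].astype(float).reshape(-1,1,2),c['mtx'],c['dist_coeffs'])[:,0]
    return (np.c_[n*d[:,None],d]-c['t'])@c['R'], d>0
E
python3 - <<'E'
from h import *
c=pickle.load(open('top0.pkl','rb')); im=c['img']
a=cv2.resize(im[170:280,180:320],(800,600*11*8//(14*6)),interpolation=cv2.INTER_CUBIC)
a=cv2.resize(im[170:275,185:315],None,fx=4.8,fy=4.8,interpolation=cv2.INTER_CUBIC)[:504]
b=cv2.resize(im[185:275,410:435],None,fx=5.6,fy=5.6,interpolation=cv2.INTER_CUBIC)[:504]
cv2.imwrite('pics/crop1.png',np.hstack([a,b])); print(a.shape,b.shape)
P,ok=cloud(c,185,315,170,275)
m=ok&(P[:,2]>.0); print(np.histogram(P[m,2],bins=np.arange(0,.26,.01)))
P2,ok=cloud(c,405,440,190,275); print(np.histogram(P2[ok,2],bins=np.arange(-.01,.02,.002)))
E
```

```text
(504, 624, 3) (504, 140, 3)
(array([6438,  456,  446,  176,  510,  258,   69,   69,   71,   74,   74,
         78,   80,   83,   80,   86,   85,   87,   93,   22,   10,    7,
          6,  506,   55]), array([0.  , 0.01, 0.02, 0.03, 0.04, 0.05, 0.06, 0.07, 0.08, 0.09, 0.1 ,
       0.11, 0.12, 0.13, 0.14, 0.15, 0.16, 0.17, 0.18, 0.19, 0.2 , 0.21,
       0.22, 0.23, 0.24, 0.25]))
(array([  2,  17, 124, 436, 728, 772, 487, 194,  93,  57,  38,   9,   1,
         0]), array([-0.01 , -0.008, -0.006, -0.004, -0.002,  0.   ,  0.002,  0.004,
        0.006,  0.008,  0.01 ,  0.012,  0.014,  0.016,  0.018]))
```

View pics/crop1.png

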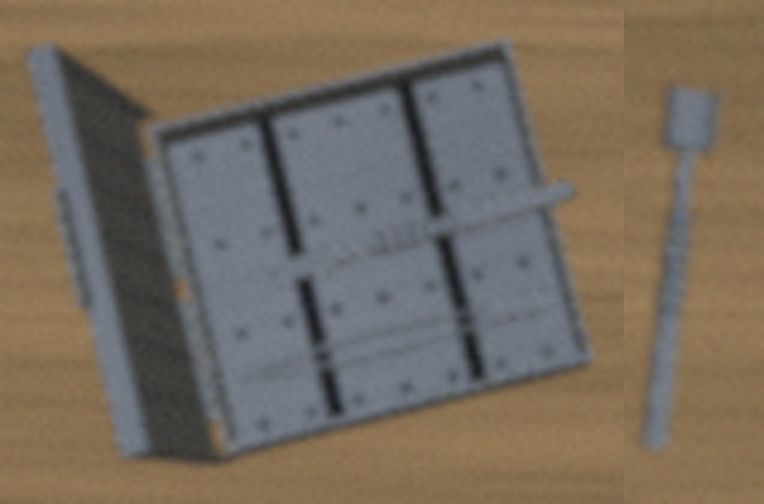

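The top crop shows the spatula propped in the middle cradle, with its handle end over the front wall at crop (565,190). The forceps lie in the lower cradle at about (400,340), so the upper cradle, cradle0, is free. The right strip confirms the scoop: square head at (690,118), handle end at (655,445). Next I'll fit the poses.

```bash
cat >> h.py <<'E'
from scipy.optimize import least_squares
def fitpose(c,L,uv,z,g):
    # L local Nx2, at height z
    def f(p):
        C,S=np.cos(p[2]),np.sin(p[2]); W=np.c_[p[0]+C*L[:,0]-S*L[:,1],p[1]+S*L[:,0]+C*L[:,1],z]
        return (w2p(c,W)-uv).ravel()
    q=least_squares(f,g); return q.x,np.sqrt(np.mean(q.fun**2))
E
python3 - <<'E'
from h import *
c=pickle.load(open('top0.pkl','rb'))
uv=np.array([(157,125),(508,42),(590,360),(225,452)])/4.8+[185,170]-.4
L=np.array([(90,-81),(-90,-81),(-90,81),(90,81)])/1e3
q,e=fitpose(c,L,uv,np.full(4,.048),[.45,.05,1.4]); print('case',q,np.degrees(q[2]),e)
# scoop: head end mid, handle end mid in crop
uv=np.array([(690-624,88),(655-624,448)])/5.6+[410,185]-.4
print('scoop',p2w(c,uv,[.006,.008]))
uv=np.array([(570,190),(300,268)])/4.8+[185,170]-.4
print(p2w(c,uv,[.055,.022]))
C,S=np.cos(q[2]),np.sin(q[2]);
P,ok=cloud(c,185,225,170,275);P=P[ok&(P[:,2]>.07)]
d=P[:,:2]-q[:2]; x=d@[C,S]; y=d@[-S,C]
for z in np.arange(.07,.26,.02):
    m=abs(P[:,2]-z)<.01; print(round(z,2),m.sum(),np.percentile(x[m],[5,50,95]).round(3) if m.sum() else '',np.percentile(y[m],[2,98]).round(3) if m.sum() else '')
E
```

```text
case [0.53426688 0.09754341 1.82960532] 104.82866288804416 0.676478685223232
scoop [[ 0.59634316 -0.28220949  0.006     ]
 [ 0.44248824 -0.2638414   0.008     ]]
[[0.5609671  0.0023133  0.055     ]
 [0.52460988 0.13245861 0.022     ]]
0.07 58 [0.095 0.098 0.099] [-0.084  0.049]
0.09 130 [0.097 0.1   0.101] [-0.085  0.065]
0.11 146 [0.1   0.102 0.104] [-0.084  0.078]
0.13 159 [0.102 0.104 0.106] [-0.084  0.078]
0.15 165 [0.104 0.106 0.108] [-0.084  0.079]
0.17 172 [0.104 0.109 0.11 ] [-0.084  0.086]
0.19 115 [0.104 0.11  0.112] [-0.084  0.086]
0.21 17 [0.103 0.106 0.111] [-0.085  0.086]
0.23 512 [0.107 0.113 0.118] [-0.083  0.084]
0.25 59 [0.116 0.118 0.12 ] [-0.022  0.024]
```

>>> apply_moves --plan '[{"grip":1,"offset":[-3.5,1.9,0.5],"spin":0},{"grip":1,"offset":[-7,3.9,1],"spin":0},{"grip":1,"offset":[-10.6,5.8,1.5],"spin":0},{"grip":1,"offset":[-14.2,7.8,2],"spin":0},{"grip":1,"offset":[-17.8,9.7,2.5],"spin":0}]'

```text
time_s: 0.6
tcp_pos: [0.3065, -0.4643, 0.219]
ee_rot: [[-0.968, -0.253, -0.0], [-0.253, 0.968, 0.001], [0.0, 0.001, -1.0]]
wrist_force: [0.8, -0.1, -0.0]
gripper_width: 0.999
gripper_force: 0.0
```

>>> apply_moves --plan '[{"grip":1,"offset":[-3.5,1.9,0.5],"spin":0},{"grip":1,"offset":[-7,3.9,1],"spin":0},{"grip":1,"offset":[-10.6,5.8,1.5],"spin":0},{"grip":1,"offset":[-14.2,7.8,2],"spin":0},{"grip":1,"offset":[-17.8,9.7,2.5],"spin":0}]'

```text
time_s: 1.1
tcp_pos: [0.4542, -0.3254, 0.1941]
ee_rot: [[-0.967, -0.253, -0.001], [-0.253, 0.967, 0.0], [0.001, 0.001, -1.0]]
wrist_force: [1.0, -0.3, 0.5]
gripper_width: 0.998
gripper_force: 0.0
```

>>> apply_moves --plan '[{"grip":0.6,"offset":[-2.5,1.3,0.5],"spin":0.09},{"grip":0.6,"offset":[-5,2.6,1],"spin":0.19},{"grip":0.6,"offset":[-7,3.9,1.5],"spin":0.28},{"grip":0.6,"offset":[-7,3.9,1.5],"spin":0.375},{"grip":0.6,"offset":[-7,3.9,1.5],"spin":0.375}]'

```text
time_s: 1.6
tcp_pos: [0.5115, -0.2706, 0.1788]
ee_rot: [[-0.993, 0.118, -0.002], [0.118, 0.993, 0.001], [0.002, 0.0, -1.0]]
wrist_force: [-0.8, 0.1, 0.4]
gripper_width: 0.646
gripper_force: 0.0
```

```bash
python3 - <<'E'
from station import r
from h import *
s=r.sense(); print(s['time_s'],s['tcp_pos'],np.round(s['ee_rot'],3).tolist(),s['gripper_width'],s['wrist_force'])
c=r.capture('wrist'); pickle.dump(c,open('w1.pkl','wb')); cv2.imwrite('pics/w1.png',c['img']); print(c['R'],c['t'])
E
```

```text
1.6 [ 0.5114674  -0.27063841  0.17875831] [[-0.993, 0.118, -0.002], [0.118, 0.993, 0.001], [0.002, 0.0, -1.0]] 0.6460295171278357 [-0.84896861  0.13782946  0.41659521]
[[ 1.18289592e-01  9.92979119e-01 -2.02916894e-04]
 [ 9.61649032e-01 -1.14506433e-01  2.49237670e-01]
 [ 2.47464567e-01 -2.96773572e-02 -9.68442328e-01]] [ 0.20681432 -0.53696501  0.19129293]
```

View pics/w1.png

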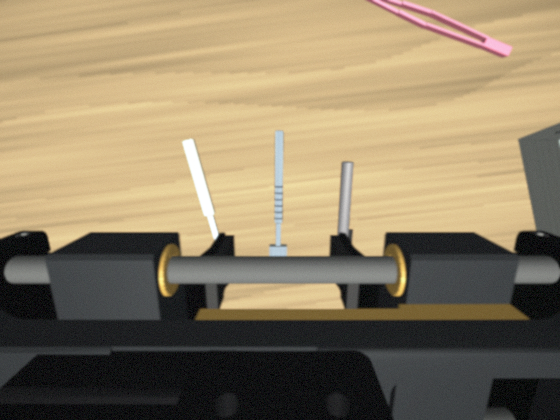

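The wrist view shows the scoop centred between the fingers, with its handle end at (279,131) and the grooved grip down to about (278,220). The brush (200,185) and marker (346,195) are on either side.

```bash
python3 - <<'E'
from h import *
c=pickle.load(open('w1.pkl','rb'))
print(p2w(c,[(279.2,131),(278.6,190),(278.3,219)],.008))
print(p2w(c,[(183,140),(193,139),(343,162),(353,162)],.008))
print(w2p(c,[[.5115-.018,-.2706,.008]]))
g=c['img'][140:215:15,268:292].astype(int).sum(2)//3; print(g)
E
```

```text
[[ 0.44230718 -0.26362567  0.008     ]
 [ 0.50415195 -0.27178998  0.008     ]
 [ 0.53693922 -0.27612464  0.008     ]]
[[ 0.43939551 -0.36483377  0.008     ]
 [ 0.43963984 -0.35422009  0.008     ]
 [ 0.4821127  -0.19987468  0.008     ]
 [ 0.48337162 -0.18927278  0.008     ]]
[[278.50100062 180.27485252]]
[[191 193 190 189 189 186 183 200 207 206 203 205 207 208 198 180 176 185
  189 189 188 189 188 187]
 [188 189 187 186 189 185 181 196 207 206 205 208 208 209 203 188 183 184
  189 187 186 185 185 185]
 [191 192 191 190 189 188 183 195 205 206 206 210 210 209 201 199 195 191
  192 192 192 193 191 190]
 [190 194 195 196 198 191 179 179 186 186 188 190 190 186 181 194 206 204
  207 206 206 207 205 207]
 [188 190 189 190 193 188 178 172 167 165 167 169 170 166 169 189 197 202
  199 202 201 201 204 199]]
```

>>> apply_moves --plan '[{"grip":0.35,"offset":[0,-0.2,3.5],"spin":0.01},{"grip":0.35,"offset":[0,-0.2,7],"spin":0.01},{"grip":0.35,"offset":[0,-0.2,10.5],"spin":0.01},{"grip":0.35,"offset":[0,-0.2,13.5],"spin":0.01},{"grip":0.35,"offset":[0,-0.2,14.8],"spin":0.01}]'

```text
time_s: 2.15
tcp_pos: [0.5089, -0.2735, 0.0288]
ee_rot: [[-0.992, 0.129, -0.005], [0.129, 0.992, 0.002], [0.005, 0.001, -1.0]]
wrist_force: [-0.2, -0.0, -0.1]
gripper_width: 0.361
gripper_force: 0.0
```

>>> apply_moves --plan '[{"grip":0.35,"offset":[0,0,0.4],"spin":0},{"grip":0.35,"offset":[0,0,0.7],"spin":0},{"grip":0.35,"offset":[0,0,0.7],"spin":0}]'

```text
time_s: 2.45
tcp_pos: [0.5119, -0.2738, 0.0257]
ee_rot: [[-0.992, 0.129, 0.002], [0.129, 0.992, -0.001], [-0.002, -0.0, -1.0]]
wrist_force: [-0.2, -0.3, 0.4]
gripper_width: 0.348
gripper_force: 0.0
```

>>> apply_moves --plan '[{"grip":0,"offset":[0,0,0],"spin":0},{"grip":0,"offset":[0,0,0],"spin":0},{"grip":0,"offset":[0,0,0],"spin":0},{"grip":0,"offset":[0,0,0],"spin":0},{"grip":0,"offset":[0,0,0],"spin":0}]'

```text
time_s: 2.95
tcp_pos: [0.5114, -0.2735, 0.0251]
ee_rot: [[-0.992, 0.129, 0.001], [0.129, 0.992, -0.0], [-0.001, -0.0, -1.0]]
wrist_force: [-0.9, 0.8, 3.8]
gripper_width: 0.095
gripper_force: 30.0
```

```bash
python3 - <<'E'
from station import r
import numpy as np
s=r.sense(); print(np.round(s['joints'],1)); 
q=[0.53427,0.09754,1.82960]; C,S=np.cos(q[2]),np.sin(q[2])
for x,y in [(-.0075,-.046),(-.0393,0),(-.012,0)]: print(x,y,q[0]+C*x-S*y,q[1]+S*x+C*y)
R=s['ee_rot']; d=np.array([q[0]+C*-.0075-S*-.046,q[1]+S*-.0075-C*.046,.16])-s['tcp_pos']; print(d@R)
E
```

```text
[-12.1  31.7 -20.2   0.  -38.1 -85.3]
-0.0075 -0.046 0.5806574864626717 0.10206228920740917
-0.0393 0 0.5443278230240658 0.05954881423255424
-0.012 0 0.5373410909997147 0.08593963793360435
[-0.02046992  0.38130332 -0.13495459]
```

>>> apply_moves --plan '[{"grip":0,"offset":[0,0,-0.5],"spin":0},{"grip":0,"offset":[0,0,-3],"spin":0},{"grip":0,"offset":[0,0,-7],"spin":0},{"grip":0,"offset":[0,0,-11],"spin":0},{"grip":0,"offset":[0,0,-13.5],"spin":0}]'

```text
time_s: 3.45
tcp_pos: [0.512, -0.2738, 0.1628]
ee_rot: [[-0.992, 0.128, 0.004], [0.128, 0.992, -0.001], [-0.004, -0.001, -1.0]]
wrist_force: [1.2, -0.0, -0.8]
gripper_width: 0.097
gripper_force: 30.0
```

>>> apply_moves --plan '[{"grip":0,"offset":[0,2.5,0],"spin":-0.1},{"grip":0,"offset":[-0.4,6.5,0],"spin":-0.24},{"grip":0,"offset":[-0.6,10.7,0],"spin":-0.38},{"grip":0,"offset":[-0.8,15,0],"spin":-0.52},{"grip":0,"offset":[-1,19,0],"spin":-0.66}]'

```text
time_s: 3.95
tcp_pos: [0.5453, -0.0846, 0.1596]
ee_rot: [[-0.859, -0.511, -0.0], [-0.511, 0.859, 0.0], [0.0, 0.0, -1.0]]
wrist_force: [0.7, -0.3, 0.0]
gripper_width: 0.097
gripper_force: 30.0
```

```bash
python3 - <<'E'
from station import r
import numpy as np
s=r.sense(); R=s['ee_rot']; print(s['time_s'],s['gripper_width'],s['wrist_force'],np.degrees(np.arctan2(R[1,0],R[0,0])))
print((np.array([.5807,.1021,.16])-s['tcp_pos'])@R)
E
```

```text
3.95 0.09653997300572185 [ 0.73532549 -0.26718585  0.00743416] -149.25969871898513
[-0.12588308  0.14234665 -0.00033483]
```

>>> apply_moves --plan '[{"grip":0,"offset":[-2.5,2.8,0],"spin":-0.14},{"grip":0,"offset":[-5,5.7,0],"spin":-0.28},{"grip":0,"offset":[-7.5,8.5,0],"spin":-0.42},{"grip":0,"offset":[-10,11.3,0],"spin":-0.56},{"grip":0,"offset":[-12.6,14.2,0],"spin":-0.7}]'

```text
time_s: 4.45
tcp_pos: [0.582, 0.1014, 0.1595]
ee_rot: [[-0.328, -0.945, -0.001], [-0.945, 0.328, -0.0], [0.0, 0.001, -1.0]]
wrist_force: [1.0, 0.7, -0.9]
gripper_width: 0.092
gripper_force: 30.0
```

>>> apply_moves --plan '[{"grip":0,"offset":[0,0,0],"spin":-0.14},{"grip":0,"offset":[0,0,0],"spin":-0.28},{"grip":0,"offset":[0,0,0],"spin":-0.42},{"grip":0,"offset":[0,0,0],"spin":-0.56},{"grip":0,"offset":[0,0,0],"spin":-0.59}]'

```text
time_s: 4.95
tcp_pos: [0.582, 0.0999, 0.1594]
ee_rot: [[0.249, -0.969, -0.001], [-0.969, -0.249, -0.0], [-0.0, 0.001, -1.0]]
wrist_force: [-0.1, -0.4, -0.0]
gripper_width: 0.1
gripper_force: 30.0
```

```bash
python3 - <<'E'
from station import r
from h import *
s=r.sense(); R=s['ee_rot']; print(s['time_s'],s['tcp_pos'],np.degrees(np.arctan2(R[1,0],R[0,0])),s['joints'])
c=r.capture('wrist'); pickle.dump(c,open('w2.pkl','wb'))
im=c['img'].copy()
q=[0.53427,0.09754,1.82960]; C,S=np.cos(q[2]),np.sin(q[2])
L=np.array([(90,-81,48),(-90,-81,48),(-90,81,48),(90,81,48),(-32,-46,17),(-40,-46,17),(32,-46,17),(40,-46,17),(-36,0,17),(-36,46,17),(87,-78,48),(-87,-78,48),(-87,78,48),(87,78,48)])/1e3
W=np.c_[q[0]+C*L[:,0]-S*L[:,1],q[1]+S*L[:,0]+C*L[:,1],L[:,2]]
for u in w2p(c,W): cv2.circle(im,tuple(np.round(u).astype(int)),2,(0,0,255),-1)
cv2.imwrite('pics/w2.png',cv2.resize(im,(800,600),interpolation=cv2.INTER_CUBIC)); print(w2p(c,W).round(0).tolist())
E
```

```text
4.95 [0.58195968 0.0999458  0.15935821] -75.59552358518981 [ 2.54410034e+01  2.29023264e+01 -1.13027753e+01 -1.33280787e-02
 -5.58345831e+01 -1.10290372e+01]
[[249.0, 308.0], [241.0, 117.0], [436.0, 115.0], [413.0, 306.0], [283.0, 180.0], [283.0, 171.0], [284.0, 241.0], [284.0, 248.0], [330.0, 175.0], [377.0, 175.0], [252.0, 305.0], [245.0, 120.0], [432.0, 119.0], [410.0, 304.0]]
```

View pics/w2.png

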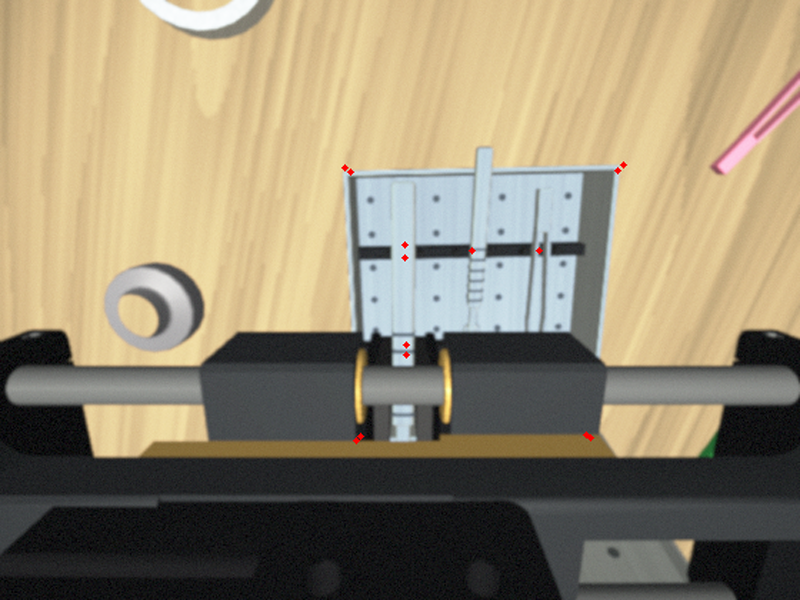

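The wrist view shows the scoop held along the case, with its handle end at (402,182) in the 800 px scale. The projected case corners fall within 3 px of the real ones, and the front bar lies at row ~252. The spatula is in the middle cradle, with its handle end at (484,148), and the forceps are at x≈540.

```bash
python3 - <<'E'
from h import *
from station import r
c=pickle.load(open('w2.pkl','rb')); s=r.sense(); k=.7
p=p2w(c,np.array([(402.5,182),(403.5,330)])*k-.15,.1423); d=p[1]-p[0]; print('scoop yaw',np.degrees(np.arctan2(d[1],d[0])),p)
w=p2w(c,np.array([(346,173),(617,168)])*k-.15,.048); d=w[0]-w[1]; print('front wall',w,np.degrees(np.arctan2(d[1],d[0]))+90-0)
b=p2w(c,np.array([(359,253),(584,249)])*k-.15,.017); print('bar',b, b.mean(0)); d=b[0]-b[1]; print(np.degrees(np.arctan2(d[1],d[0]))+90)
q=[0.53427,0.09754,1.82960]; C,S=np.cos(q[2]),np.sin(q[2]); T=lambda X:np.c_[(X[:,:2]-q[:2])@[C,S],(X[:,:2]-q[:2])@[-S,C]]
print(T(w),T(b),T(p),T(s['tcp_pos'][None])); 
sp=p2w(c,np.array([(484,148),(477,247),(475,300)])*k-.15,[.0595,.045,.037]); print('spat',T(sp))
print(p2w(c,np.array([(540,245)])*k,.026))
R=s['ee_rot']; print((np.array([.5807,.1021,.06])-s['tcp_pos'])@R)
E
```

```text
scoop yaw 104.7545355600746 [[0.60031775 0.03275016 0.1423    ]
 [0.58573028 0.08813943 0.1423    ]]
front wall [[ 0.63389124  0.03442856  0.048     ]
 [ 0.48150686 -0.00756601  0.048     ]] 105.4073090151014
bar [[0.61810375 0.08364216 0.017     ]
 [0.46911251 0.04264058 0.017     ]] [0.54360813 0.06314137 0.017     ]
105.38661482269302
[[-0.08650512 -0.08015179]
 [-0.08810228  0.07790513]] [[-0.03489009 -0.07748503]
 [-0.03639572  0.07703763]] [[-0.07953535 -0.04726686]
 [-0.02225744 -0.04734066]] [[-0.00992192 -0.04673404]]
spat [[-0.09862871 -0.00230132]
 [-0.04216502 -0.00155768]
 [-0.00615263 -0.0001526 ]]
[[0.502333   0.04726128 0.026     ]]
[-0.00243338  0.00064417  0.09940369]
```

>>> apply_moves --plan '[{"grip":0,"offset":[-0.28,0.1,2],"spin":-0.005},{"grip":0,"offset":[-0.28,0.1,5],"spin":-0.005},{"grip":0,"offset":[-0.28,0.1,8],"spin":-0.005},{"grip":0,"offset":[-0.28,0.1,9.6],"spin":-0.005},{"grip":0,"offset":[-0.28,0.1,9.6],"spin":-0.005}]'

```text
time_s: 5.5
tcp_pos: [0.5787, 0.1016, 0.0608]
ee_rot: [[0.25, -0.968, -0.006], [-0.968, -0.25, -0.002], [0.001, 0.006, -1.0]]
wrist_force: [-0.5, -0.2, -0.7]
gripper_width: 0.096
gripper_force: 30.0
```

>>> apply_moves --plan '[{"grip":0,"offset":[0,0,0.5],"spin":0},{"grip":0,"offset":[0,0,1.0],"spin":0},{"grip":0,"offset":[0,0,1.4],"spin":0},{"grip":0,"offset":[0,0,1.7],"spin":0},{"grip":0,"offset":[0,0,1.9],"spin":0}]'

```text
time_s: 6.0
tcp_pos: [0.5807, 0.1024, 0.0446]
ee_rot: [[0.252, -0.968, 0.0], [-0.968, -0.252, 0.0], [-0.0, -0.0, -1.0]]
wrist_force: [0.4, -0.3, 0.1]
gripper_width: 0.095
gripper_force: 30.0
```

```bash
python3 - <<'E'
from station import r
from h import *
s=r.sense(); print(s['time_s'],s['tcp_pos'],s['wrist_force'],s['gripper_width'],s['moment'])
E
```

```text
6.0 [0.58068365 0.10244948 0.04464559] [ 0.35423351 -0.30502816  0.05527176] 0.0954751722580271 [0.00660778 0.08203654 0.01011848]
```

Underside is now about 2 mm above the bars. I'll lower slowly, then check the force.

>>> apply_moves --plan '[{"grip":0,"offset":[0,0,0.1],"spin":0},{"grip":0,"offset":[0,0,0.2],"spin":0},{"grip":0,"offset":[0,0,0.25],"spin":0},{"grip":0,"offset":[0,0,0.25],"spin":0},{"grip":0,"offset":[0,0,0.25],"spin":0}]'

```text
time_s: 6.5
tcp_pos: [0.5807, 0.1024, 0.0422]
ee_rot: [[0.252, -0.968, 0.0], [-0.968, -0.252, 0.0], [-0.0, -0.0, -1.0]]
wrist_force: [0.4, 0.2, 0.4]
gripper_width: 0.097
gripper_force: 30.0
```

>>> apply_moves --plan '[{"grip":0,"offset":[0,0,0.05],"spin":0},{"grip":0,"offset":[0,0,0.1],"spin":0},{"grip":0,"offset":[0,0,0.1],"spin":0}]'

```text
time_s: 6.8
tcp_pos: [0.5807, 0.1024, 0.042]
ee_rot: [[0.253, -0.968, 0.0], [-0.968, -0.253, -0.0], [0.0, -0.0, -1.0]]
wrist_force: [-2.6, -0.5, 5.4]
gripper_width: 0.098
gripper_force: 30.0
```

>>> apply_moves --plan '[{"grip":0.13,"offset":[0,0,0],"spin":0},{"grip":0.22,"offset":[0,0,0],"spin":0},{"grip":0.22,"offset":[0,0,0],"spin":0},{"grip":0.22,"offset":[0,0,-1],"spin":0},{"grip":0.22,"offset":[0,0,-3],"spin":0}]'

```text
time_s: 7.3
tcp_pos: [0.5796, 0.102, 0.0702]
ee_rot: [[0.252, -0.968, -0.004], [-0.968, -0.252, -0.001], [0.001, 0.004, -1.0]]
wrist_force: [0.6, -0.2, -0.5]
gripper_width: 0.217
gripper_force: 0.0
```

>>> apply_moves --plan '[{"grip":0.22,"offset":[0,0,-3],"spin":0},{"grip":0.22,"offset":[0.8,0.8,-6],"spin":0},{"grip":0.22,"offset":[2.2,2.5,-8],"spin":0},{"grip":0.22,"offset":[3.3,4.6,-8.5],"spin":0},{"grip":0.22,"offset":[3.3,4.6,-8.5],"spin":0}]'

```text
time_s: 7.8
tcp_pos: [0.5431, 0.0576, 0.1581]
ee_rot: [[0.251, -0.968, 0.002], [-0.968, -0.251, 0.001], [-0.001, -0.002, -1.0]]
wrist_force: [0.9, 0.5, 0.0]
gripper_width: 0.218
gripper_force: 0.0
```

```bash
python3 - <<'E'
from station import r
from h import *
s=r.sense(); R=s['ee_rot']; print(s['time_s'],s['tcp_pos'],np.degrees(np.arctan2(R[1,0],R[0,0])))
c=r.capture('wrist'); pickle.dump(c,open('w3.pkl','wb'))
cv2.imwrite('pics/w3.png',cv2.resize(c['img'][60:340,120:480],None,fx=2.14,fy=2.14,interpolation=cv2.INTER_CUBIC))
E
```

```text
7.8 [0.54308368 0.05757694 0.1580958 ] -75.47812174119785
```

View pics/w3.png

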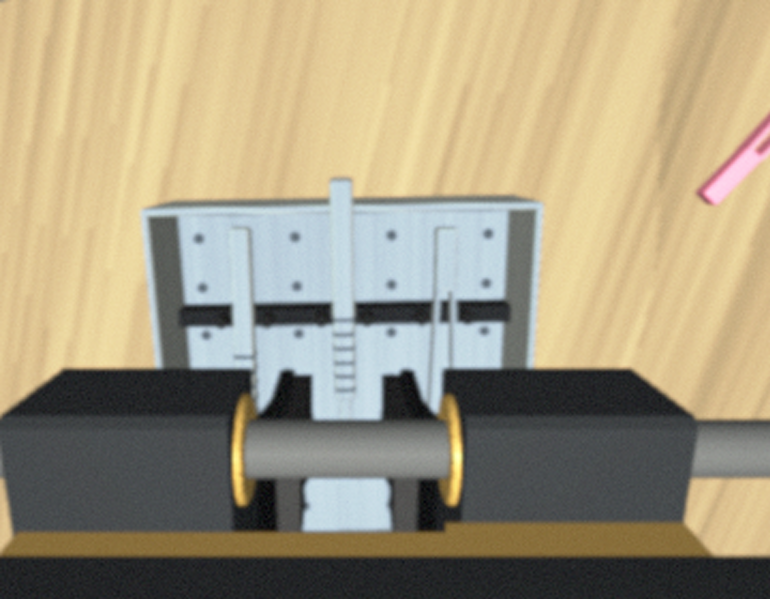

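The scoop now lies in the left cradle, its handle end (241,228) level with the forceps' at (445,228). The spatula still leans on the front wall with its handle end at (341,180), roughly between the fingers.

```bash
python3 - <<'E'
from h import *
from station import r
c=pickle.load(open('w3.pkl','rb')); s=r.sense()
f=lambda a:np.array(a,float)/2.14+[120,60]-.25
q=[0.53427,0.09754,np.radians(105.1)]; C,S=np.cos(q[2]),np.sin(q[2]); T=lambda X:np.c_[(X[:,:2]-q[:2])@[C,S],(X[:,:2]-q[:2])@[-S,C]]*1e3
print('front wall top L,R',T(p2w(c,f([(144,212),(541,204)]),.048)))
print('bar ends',T(p2w(c,f([(180,316),(509,312)]),.017)))
print('scoop',T(p2w(c,f([(241,229),(243,340)]),.025)),'forceps end',T(p2w(c,f([(446,229)]),.026)))
print('spat',T(p2w(c,f([(341,183),(342.5,260),(344.5,385)]),[.0595,.048,.036])))
print('tcp',T(s['tcp_pos'][None]))
P,ok=cloud(c,272,286,145,235); t=T(P); 
for x in range(-105,0,8):
    m=ok&(abs(t[:,0]-x)<4)&(P[:,2]>.028); print(x,m.sum(),np.median(P[m,2]) if m.sum() else '', np.median(t[m,1]) if m.sum() else '')
R=s['ee_rot']; print(R)
E
```

```text
front wall top L,R [[-86.9350357  -79.99952396]
 [-88.38136742  78.70519571]]
bar ends [[-35.84468376 -77.69072007]
 [-36.15917372  76.6044489 ]]
scoop [[-77.12897349 -45.46528348]
 [-26.1771758  -47.27766187]] forceps end [[-76.27597913  44.55612116]]
spat [[-97.9025083   -0.82103878]
 [-66.66914235  -0.74202324]
 [ -7.84588239  -0.68038843]]
tcp [[-40.45336683   0.79661266]]
-105 0  
-97 76 0.05839881101179269 -0.9243184011182108
-89 114 0.05663959726516795 -1.1010415163986487
-81 100 0.0550799365224308 -1.115318380090737
-73 90 0.05301143396406691 -0.8723340360322664
-65 90 0.05089935512454218 -0.5844871623242014
-57 91 0.048901118336981395 -0.66959382180916
-49 84 0.047208422511569315 -0.34039026939459255
-41 78 0.0451406295874492 -0.855229008010065
-33 77 0.043172570998697736 -0.1342698243417661
-25 75 0.041190505576911465 -0.23275052029481536
-17 62 0.039352222205417765 -0.33120135036749476
-9 0  
-1 0  
[[ 2.51415604e-01 -9.67877463e-01  1.84669520e-03]
 [-9.67879177e-01 -2.51414533e-01  7.94439296e-04]
 [-3.04633880e-04 -1.98711226e-03 -9.99997979e-01]]
```

>>> apply_moves --plan '[{"grip":0.25,"offset":[-0.55,-0.14,3],"spin":0.005},{"grip":0.25,"offset":[-0.55,-0.14,6],"spin":0.005},{"grip":0.25,"offset":[-0.55,-0.14,8.5],"spin":0.005},{"grip":0.25,"offset":[-0.55,-0.14,10.2],"spin":0.005},{"grip":0.25,"offset":[-0.55,-0.14,10.5],"spin":0.005}]'

```text
time_s: 8.35
tcp_pos: [0.5436, 0.0646, 0.0489]
ee_rot: [[0.248, -0.969, -0.004], [-0.969, -0.248, -0.002], [0.001, 0.005, -1.0]]
wrist_force: [-1.9, 0.2, 2.4]
gripper_width: 0.248
gripper_force: 1.2
```

>>> apply_moves --plan '[{"grip":0.25,"offset":[0,0,0],"spin":0},{"grip":0,"offset":[0,0,0],"spin":0},{"grip":0,"offset":[0,0,0],"spin":0},{"grip":0,"offset":[0,0,0],"spin":0}]'

```text
time_s: 8.75
tcp_pos: [0.5446, 0.0647, 0.0519]
ee_rot: [[0.248, -0.969, 0.001], [-0.969, -0.248, 0.0], [-0.0, -0.001, -1.0]]
wrist_force: [-0.7, 1.2, 1.4]
gripper_width: 0.095
gripper_force: 30.0
```

>>> apply_moves --plan '[{"grip":0,"offset":[0,0,-0.4],"spin":0},{"grip":0,"offset":[-0.6,0,-0.4],"spin":0},{"grip":0,"offset":[-1.3,0,-0.4],"spin":0},{"grip":0,"offset":[-2.0,0,-0.4],"spin":0},{"grip":0,"offset":[-2.4,0,-0.4],"spin":0}]'

```text
time_s: 9.25
tcp_pos: [0.5387, 0.089, 0.0552]
ee_rot: [[0.248, -0.969, 0.001], [-0.969, -0.248, 0.001], [-0.0, -0.001, -1.0]]
wrist_force: [0.8, -0.1, -0.5]
gripper_width: 0.097
gripper_force: 30.0
```

>>> apply_moves --plan '[{"grip":0,"offset":[0,0,0.2],"spin":0},{"grip":0,"offset":[0,0,0.4],"spin":0},{"grip":0,"offset":[0,0,0.6],"spin":0},{"grip":0,"offset":[0,0,0.8],"spin":0},{"grip":0,"offset":[0,0,0.8],"spin":0}]'

```text
time_s: 9.75
tcp_pos: [0.5382, 0.0875, 0.0466]
ee_rot: [[0.247, -0.969, -0.001], [-0.969, -0.247, -0.0], [0.0, 0.001, -1.0]]
wrist_force: [1.3, -0.5, -0.6]
gripper_width: 0.093
gripper_force: 30.0
```

```bash
cat >> h.py <<'E'
q=[0.53427,0.09754,np.radians(105.1)]; C,S=np.cos(q[2]),np.sin(q[2])
T=lambda X:np.c_[(X[:,:2]-q[:2])@[C,S],(X[:,:2]-q[:2])@[-S,C]]*1e3
def prof(c,y0,y1,x0=-110,x1=10,step=8,zmin=.018):
    P,ok=cloud(c,0,560,0,260); t=T(P)
    for x in range(x0,x1,step):
        m=ok&(abs(t[:,0]-x)<step/2)&(P[:,2]>zmin)&(P[:,2]<.07)&(t[:,1]>y0)&(t[:,1]<y1)
        if m.sum()>5: print(x,m.sum(),np.median(P[m,2]).round(4),np.median(t[m,1]).round(1))
E
python3 - <<'E'
from h import *
from station import r
s=r.sense(); print(s['tcp_pos'],T(s['tcp_pos'][None]),s['wrist_force'],s['moment'])
c=r.capture('wrist'); prof(c,-8,8)
E
```

```text
[0.5382445  0.08753425 0.04661781] [[-10.69565008  -1.2307251 ]] [ 1.25804098 -0.51890521 -0.63025084] [-0.016988    0.08517376  0.01320615]
-86 344 0.0475 0.2
-78 99 0.0522 -2.1
-70 332 0.0526 -1.7
-62 320 0.0506 -1.9
-54 288 0.0486 -2.0
-46 265 0.0467 -2.1
-38 281 0.0446 -1.7
-30 225 0.0429 -2.3
-22 493 0.0411 1.8
-14 160 0.0392 -2.6
```

>>> apply_moves --plan '[{"grip":0,"offset":[-0.05,0.08,0.15],"spin":0},{"grip":0,"offset":[-0.05,0.08,0.3],"spin":0},{"grip":0,"offset":[-0.05,0.08,0.45],"spin":0},{"grip":0,"offset":[-0.05,0.08,0.5],"spin":0},{"grip":0,"offset":[-0.05,0.08,0.5],"spin":0}]'

```text
time_s: 10.3
tcp_pos: [0.538, 0.0879, 0.0427]
ee_rot: [[0.248, -0.969, 0.001], [-0.969, -0.248, 0.0], [0.0, -0.001, -1.0]]
wrist_force: [0.5, -1.7, 5.7]
gripper_width: 0.101
gripper_force: 30.0
```

```bash
python3 - <<'E'
from h import *
from station import r
s=r.sense(); print(s['tcp_pos'],T(s['tcp_pos'][None]),s['wrist_force'],s['moment'])
c=r.capture('wrist'); prof(c,-8,6,-90,0,8,.028)
E
```

```text
[0.53802621 0.08794419 0.04270068] [[-10.24299729  -1.12676789]] [ 0.54979472 -1.74326809  5.72369425] [-0.45406992  0.17430935  0.07263459]
-90 230 0.0478 -0.8
-82 57 0.0371 -3.0
-74 278 0.0457 -1.6
-66 321 0.0445 -1.8
-58 291 0.0429 -1.8
-50 272 0.0416 -1.8
-42 265 0.04 -2.1
-34 245 0.0386 -2.2
-26 209 0.0371 -1.9
-18 378 0.036 -0.8
-10 68 0.0346 -2.3
```

>>> apply_moves --plan '[{"grip":0,"offset":[0,0,0.15],"spin":0},{"grip":0,"offset":[0,0,0.3],"spin":0},{"grip":0,"offset":[0,0,0.45],"spin":0},{"grip":0,"offset":[0,0,0.6],"spin":0},{"grip":0,"offset":[0,0,0.7],"spin":0}]'

```text
time_s: 10.85
tcp_pos: [0.5379, 0.0881, 0.0351]
ee_rot: [[0.247, -0.969, 0.001], [-0.969, -0.247, 0.0], [0.0, -0.001, -1.0]]
wrist_force: [1.1, -2.7, 5.3]
gripper_width: 0.097
gripper_force: 30.0
```

```bash
python3 - <<'E'
from h import *
from station import r
s=r.sense(); print(s['tcp_pos'],T(s['tcp_pos'][None]),s['wrist_force'],s['moment'])
c=r.capture('wrist'); prof(c,-8,6,-90,0,8,.023)
E
```

```text
[0.53792469 0.08809517 0.03511129] [[-10.07079091  -1.06808654]] [ 1.09337299 -2.65123562  5.32955461] [-0.7178226  -0.20217045 -0.05429723]
-90 264 0.0478 -0.5
-82 93 0.039 -2.6
-74 278 0.0291 -1.4
-66 287 0.029 -1.3
-58 277 0.0287 -1.8
-50 262 0.0284 -1.4
-42 249 0.028 -1.5
-34 235 0.0278 -1.7
-26 222 0.0275 -2.0
-18 376 0.0276 -0.8
-10 71 0.0269 -2.0
```

>>> apply_moves --plan '[{"grip":0,"offset":[0,0,0.1],"spin":0},{"grip":0,"offset":[0,0,0.2],"spin":0},{"grip":0,"offset":[0,0,0.25],"spin":0},{"grip":0,"offset":[0,0,0.25],"spin":0}]'

```text
time_s: 11.3
tcp_pos: [0.5379, 0.0881, 0.0332]
ee_rot: [[0.248, -0.969, 0.001], [-0.969, -0.248, -0.0], [0.0, -0.001, -1.0]]
wrist_force: [0.1, -2.1, 7.6]
gripper_width: 0.097
gripper_force: 30.0
```

```bash
python3 - <<'E'
from h import *
from station import r
s=r.sense(); print(s['tcp_pos'],T(s['tcp_pos'][None]),s['wrist_force'],s['moment'])
c=r.capture('wrist'); prof(c,-8,6,-90,0,8,.02)
print('scoop');prof(c,-52,-40,-90,0,16,.02)
E
```

```text
[0.53791806 0.08809123 0.03320121] [[-10.07286966  -1.06065549]] [ 0.12647982 -2.09102055  7.61932093] [-0.67559073  0.20430585 -0.0169651 ]
-90 291 0.0479 -0.9
-82 98 0.036 -2.4
-74 269 0.0249 -1.1
-66 282 0.025 -1.2
-58 263 0.025 -1.3
-50 259 0.0251 -1.4
-42 247 0.025 -1.5
-34 242 0.025 -1.7
-26 226 0.0249 -2.0
-18 381 0.0254 -0.8
-10 77 0.025 -2.5
scoop
-90 328 0.0475 -45.8
-74 458 0.0249 -45.7
-58 596 0.0249 -45.9
-42 547 0.0249 -45.9
-26 274 0.0248 -46.1
```

>>> apply_moves --plan '[{"grip":0.13,"offset":[0,0,0],"spin":0},{"grip":0.22,"offset":[0,0,0],"spin":0},{"grip":0.22,"offset":[0,0,0],"spin":0},{"grip":0.22,"offset":[0,0,-1],"spin":0},{"grip":0.22,"offset":[0,0,-3],"spin":0}]'

```text
time_s: 11.85
tcp_pos: [0.5363, 0.0877, 0.0616]
ee_rot: [[0.247, -0.969, -0.004], [-0.969, -0.247, -0.002], [0.001, 0.004, -1.0]]
wrist_force: [0.2, 0.6, 0.2]
gripper_width: 0.216
gripper_force: 0.0
```

>>> apply_moves --plan '[{"grip":0.22,"offset":[0,0,-4],"spin":0},{"grip":0.22,"offset":[0,0,-8],"spin":0},{"grip":0.22,"offset":[0,0,-9.5],"spin":0},{"grip":0.22,"offset":[0,0,-9.5],"spin":0}]'

```text
time_s: 12.25
tcp_pos: [0.5391, 0.0888, 0.1611]
ee_rot: [[0.248, -0.969, 0.007], [-0.969, -0.248, 0.003], [-0.001, -0.007, -1.0]]
wrist_force: [0.2, -0.3, 0.3]
gripper_width: 0.221
gripper_force: 0.0
```

```bash
python3 - <<'E'
from h import *
from station import r
s=r.sense(); print(s['tcp_pos'],T(s['tcp_pos'][None]),s['wrist_force'])
c=r.capture('wrist'); prof(c,-8,6,-90,0,8,.02)
c=r.capture('top'); P,ok=cloud(c,185,315,170,275); t=T(P)
for y in (-46,-1,46): 
  m=ok&(abs(t[:,1]-y)<4)&(abs(t[:,0])<80); print(y,np.percentile(P[m,2],[50,95,100]))
w=r.capture('wrist'); cv2.imwrite('pics/w4.png',np.hstack([cv2.resize(w['img'][60:340,150:450],(430,400)),cv2.resize(c['img'][170:275,195:300],(370,400),interpolation=cv2.INTER_CUBIC)]))
E
```

```text
[0.53907281 0.08882344 0.16106388] [[-9.6667533  -2.36627692]] [ 0.18169672 -0.3003477   0.33039913]
-90 61 0.0479 -0.4
-82 14 0.0354 -4.3
-74 72 0.025 -1.4
-66 81 0.0249 -1.5
-58 80 0.0252 -1.6
-50 72 0.025 -1.7
-42 79 0.025 -1.8
-34 74 0.0249 -1.9
-26 71 0.0249 -1.9
-18 72 0.0251 -2.0
-10 72 0.025 -2.1
-2 71 0.025 -2.2
-46 [0.0223584  0.02571358 0.02587155]
-1 [0.49394925 0.50635605 0.50964194]
46 [0.45044027 0.46970704 0.47421633]
```

View pics/w4.png

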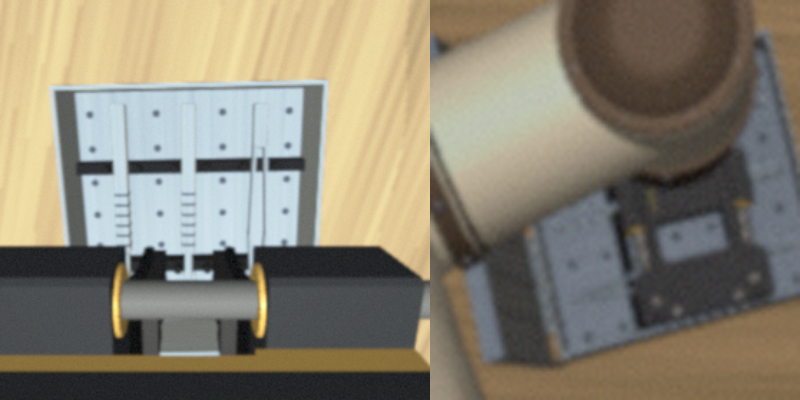

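All three instruments lie level in their cradles; the handles show at (120,150), (188,150) and (260,150) and all tops are at 25 mm. Next is the lid: I'll go up and over it with the fingers shut.

>>> apply_moves --plan '[{"grip":0,"offset":[0,0,-3],"spin":0},{"grip":0,"offset":[0,0.1,-7],"spin":-0.01},{"grip":0,"offset":[0,0.2,-11],"spin":-0.01},{"grip":0,"offset":[0,0.2,-13.3],"spin":-0.01},{"grip":0,"offset":[0,0.2,-13.3],"spin":-0.01}]'

```text
time_s: 12.9
tcp_pos: [0.5369, 0.088, 0.2929]
ee_rot: [[0.257, -0.966, 0.005], [-0.966, -0.257, 0.001], [-0.0, -0.005, -1.0]]
wrist_force: [1.1, 0.5, -0.0]
gripper_width: 0.009
gripper_force: 0.0
```

>>> apply_moves --plan '[{"grip":0,"offset":[-3,0,0],"spin":0},{"grip":0,"offset":[-7,0,0],"spin":0},{"grip":0,"offset":[-11,0,0],"spin":0},{"grip":0,"offset":[-15,0,0],"spin":0},{"grip":0,"offset":[-16.3,0,0],"spin":0}]'

```text
time_s: 13.4
tcp_pos: [0.4922, 0.2475, 0.2876]
ee_rot: [[0.26, -0.966, -0.004], [-0.966, -0.26, -0.003], [0.001, 0.005, -1.0]]
wrist_force: [-0.4, -0.6, -0.1]
gripper_width: 0.006
gripper_force: 0.0
```

```bash
python3 - <<'E'
from h import *
from station import r
s=r.sense(); print(s['tcp_pos'],T(s['tcp_pos'][None]),s['wrist_force'],s['gripper_width'],s['joints'].round(0))
c=r.capture('side'); cv2.imwrite('pics/s1.png',cv2.resize(c['img'][60:270,140:400],None,fx=2.4,fy=2.4))
E
```

```text
[0.49215838 0.24748682 0.28758971] [[155.73982093   1.59579153]] [-0.37445153 -0.56379901 -0.12221558] 0.0059379300985298224 [ 44.  13.  -6.  -0. -71. -28.]
```

View pics/s1.png

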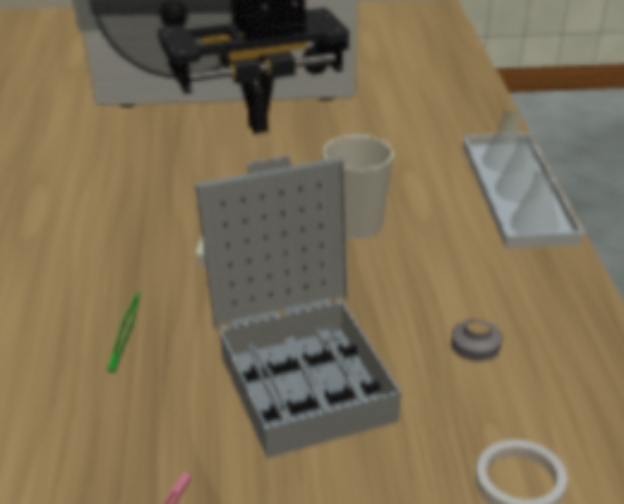

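>>> apply_moves --plan '[{"grip":0,"offset":[0,0,1.5],"spin":0},{"grip":0,"offset":[0,0,3.5],"spin":0},{"grip":0,"offset":[0,0,5],"spin":0},{"grip":0,"offset":[0,0,5.8],"spin":0},{"grip":0,"offset":[0,0,5.8],"spin":0}]'

```text
time_s: 13.95
tcp_pos: [0.4931, 0.2439, 0.2303]
ee_rot: [[0.256, -0.967, -0.004], [-0.967, -0.256, -0.003], [0.002, 0.004, -1.0]]
wrist_force: [-0.2, 0.2, -0.5]
gripper_width: 0.008
gripper_force: 0.0
```

>>> apply_moves --plan '[{"grip":0,"offset":[1,0,0],"spin":0},{"grip":0,"offset":[2,0,0],"spin":0},{"grip":0,"offset":[3,0,0],"spin":0},{"grip":0,"offset":[4,0,0],"spin":0},{"grip":0,"offset":[4.9,0,0],"spin":0}]'

```text
time_s: 14.45
tcp_pos: [0.5071, 0.1973, 0.2334]
ee_rot: [[0.257, -0.966, 0.002], [-0.966, -0.257, 0.002], [-0.001, -0.003, -1.0]]
wrist_force: [0.8, 3.0, 1.0]
gripper_width: 0.005
gripper_force: 1.2
```

```bash
cat >> h.py <<'E'
def lid(c):
    # lid angle from the upper lid points in a depth picture
    P,ok=cloud(c,0,560,0,420); t=T(P)
    m=ok&(abs(t[:,1])<84)&(abs(t[:,1])>50)&(P[:,2]>.053)&(P[:,2]<.26)&(t[:,0]>-115)&(t[:,0]<140)
    a=np.arctan2(P[m,2]-.048,(94-t[m,0])/1e3); rr=np.hypot(P[m,2]-.048,(94-t[m,0])/1e3)
    k=(rr>.08)&(rr<.2); return k.sum(),np.percentile(a[k],[10,50,90]).round(3)
E
python3 - <<'E'
from h import *
from station import r
s=r.sense(); print(s['tcp_pos'],T(s['tcp_pos'][None]),s['wrist_force'])
print(lid(r.capture('side')))
E
```

```text
[0.50708247 0.19729191 0.23343642] [[103.3902109    0.26299334]] [0.79039256 3.02466236 1.00779982]
(np.int64(833), array([1.514, 1.545, 1.562]))
```

>>> apply_moves --plan '[{"grip":0,"offset":[1.5,0,0.3],"spin":0},{"grip":0,"offset":[2.7,0,0.5],"spin":0},{"grip":0,"offset":[3.9,0,0.7],"spin":0},{"grip":0,"offset":[5.1,0,1.0],"spin":0},{"grip":0,"offset":[6.2,0,1.5],"spin":0}]'

```text
time_s: 15.0
tcp_pos: [0.5225, 0.1367, 0.2173]
ee_rot: [[0.257, -0.966, -0.0], [-0.966, -0.257, -0.0], [0.0, 0.0, -1.0]]
wrist_force: [0.9, 0.9, 0.8]
gripper_width: 0.006
gripper_force: 0.9
```

>>> apply_moves --plan '[{"grip":0,"offset":[1.1,0,0.5],"spin":0},{"grip":0,"offset":[2.1,0,1.1],"spin":0},{"grip":0,"offset":[3.1,0,1.8],"spin":0},{"grip":0,"offset":[4.1,0,2.5],"spin":0},{"grip":0,"offset":[5.0,0,3.3],"spin":0}]'

```text
time_s: 15.5
tcp_pos: [0.5351, 0.0887, 0.1837]
ee_rot: [[0.257, -0.966, -0.0], [-0.966, -0.257, 0.0], [-0.0, 0.0, -1.0]]
wrist_force: [0.2, 0.6, 0.9]
gripper_width: 0.004
gripper_force: 0.6
```

```bash
python3 - <<'E'
from h import *
from station import r
s=r.sense(); print(s['tcp_pos'],T(s['tcp_pos'][None]),s['wrist_force'])
print(lid(r.capture('side')))
E
```

```text
[0.53513812 0.08871531 0.18369544] [[-8.74614464  1.46072774]] [0.17346462 0.61931987 0.88952706]
(np.int64(147), array([0.715, 0.742, 0.77 ]))
```

>>> apply_moves --plan '[{"grip":0,"offset":[0.8,0,0.9],"spin":0},{"grip":0,"offset":[1.5,0,1.8],"spin":0},{"grip":0,"offset":[2.2,0,2.8],"spin":0},{"grip":0,"offset":[2.8,0,3.8],"spin":0},{"grip":0,"offset":[3.4,0,4.9],"spin":0}]'

```text
time_s: 16.05
tcp_pos: [0.5438, 0.0562, 0.1345]
ee_rot: [[0.257, -0.966, -0.0], [-0.966, -0.257, 0.0], [-0.0, 0.0, -1.0]]
wrist_force: [0.1, 0.7, 0.3]
gripper_width: 0.005
gripper_force: 0.5
```

>>> apply_moves --plan '[{"grip":0,"offset":[0.4,0,1.1],"spin":0},{"grip":0,"offset":[0.8,0,2.3],"spin":0},{"grip":0,"offset":[1.0,0,3.2],"spin":0},{"grip":0,"offset":[1.2,0,4.1],"spin":0},{"grip":0,"offset":[1.3,0,4.8],"spin":0}]'

```text
time_s: 16.55
tcp_pos: [0.5471, 0.044, 0.0867]
ee_rot: [[0.257, -0.966, -0.0], [-0.966, -0.257, -0.0], [-0.0, 0.0, -1.0]]
wrist_force: [0.4, 0.1, 0.5]
gripper_width: 0.005
gripper_force: 0.4
```

>>> apply_moves --plan '[{"grip":0,"offset":[0,0,0.4],"spin":0},{"grip":0,"offset":[0,0,0.7],"spin":0},{"grip":0,"offset":[0,0,0.9],"spin":0},{"grip":0,"offset":[0,0,1.1],"spin":0},{"grip":0,"offset":[0,0,1.1],"spin":0}]'

```text
time_s: 17.05
tcp_pos: [0.5473, 0.0442, 0.0765]
ee_rot: [[0.257, -0.966, 0.0], [-0.966, -0.257, 0.0], [-0.0, -0.0, -1.0]]
wrist_force: [-0.8, -0.4, 0.5]
gripper_width: 0.003
gripper_force: 0.0
```

>>> apply_moves --plan '[{"grip":0,"offset":[0,0,0.1],"spin":0},{"grip":0,"offset":[0,0,0.2],"spin":0},{"grip":0,"offset":[0,0,0.3],"spin":0},{"grip":0,"offset":[0,0,0.4],"spin":0},{"grip":0,"offset":[0,0,0.4],"spin":0}]'

```text
time_s: 17.55
tcp_pos: [0.5474, 0.0442, 0.0734]
ee_rot: [[0.258, -0.966, 0.001], [-0.966, -0.258, -0.0], [0.0, -0.001, -1.0]]
wrist_force: [-1.9, -0.3, 4.6]
gripper_width: 0.007
gripper_force: 2.8
```

```bash
python3 - <<'E'
from h import *
from station import r
s=r.sense(); print(s['tcp_pos'],T(s['tcp_pos'][None]),s['wrist_force'])
P,ok=cloud(r.capture('side'),0,560,0,420); t=T(P)
for x in range(-100,100,20):
    m=ok&(abs(t[:,0]-x)<8)&(t[:,1]>-80)&(t[:,1]<-40)&(P[:,2]<.2)&(P[:,2]>.02); print(x,m.sum(),np.median(P[m,2]).round(4))
E
```

```text
[0.54739596 0.04421594 0.07341298] [[-54.9022914    1.21840023]] [-1.91787975 -0.29733385  4.59716185]
-100 69 0.0476
-80 212 0.1544
-60 97 0.0519
-40 73 0.0508
-20 48 0.05
0 6 0.0497
20 4 0.0513
40 0 nan
60 0 nan
80 0 nan
  return _methods._mean(a, axis=axis, dtype=dtype,
  ret = ret.dtype.type(ret / rcount)
```

>>> apply_moves --plan '[{"grip":0,"offset":[0,0,0.05],"spin":0},{"grip":0,"offset":[0,0,0.1],"spin":0},{"grip":0,"offset":[0,0,0.13],"spin":0},{"grip":0,"offset":[0,0,0.13],"spin":0}]'

```text
time_s: 18.0
tcp_pos: [0.5474, 0.0442, 0.0733]
ee_rot: [[0.258, -0.966, 0.001], [-0.966, -0.258, -0.0], [0.0, -0.001, -1.0]]
wrist_force: [-3.4, 1.1, 12.7]
gripper_width: 0.006
gripper_force: 6.3
```

The lid has reached its stop: no further motion while the force rises to 13 N. I'll retract and verify.

>>> apply_moves --plan '[{"grip":0,"offset":[0,0,-0.5],"spin":0},{"grip":0,"offset":[0,0,-3],"spin":0},{"grip":0,"offset":[0,0,-7],"spin":0},{"grip":0,"offset":[0,0,-11],"spin":0},{"grip":0,"offset":[0,0,-15],"spin":0}]'

```text
time_s: 18.5
tcp_pos: [0.5468, 0.044, 0.2225]
ee_rot: [[0.257, -0.966, -0.001], [-0.966, -0.257, -0.0], [-0.0, 0.001, -1.0]]
wrist_force: [0.5, 0.4, -0.2]
gripper_width: 0.002
gripper_force: 0.0
```

>>> apply_moves --plan '[{"grip":0,"offset":[4,0,-2],"spin":0},{"grip":0,"offset":[8,0,-4],"spin":0},{"grip":0,"offset":[12,0,-4],"spin":0},{"grip":0,"offset":[16,0,-4],"spin":0},{"grip":0,"offset":[18,0,-4],"spin":0}]'

```text
time_s: 19.0
tcp_pos: [0.5937, -0.1325, 0.2609]
ee_rot: [[0.255, -0.967, -0.0], [-0.967, -0.255, -0.0], [-0.0, 0.0, -1.0]]
wrist_force: [1.0, 1.0, -0.9]
gripper_width: 0.002
gripper_force: 0.0
```

```bash
python3 - <<'E'
from h import *
from station import r
print(r.sense()['tcp_pos'])
for n in ('side','top'):
    c=r.capture(n); P,ok=cloud(c,0,560,0,420); t=T(P)
    for x in range(-80,100,40):
        m=ok&(abs(t[:,0]-x)<8)&(abs(t[:,1])<75)&(P[:,2]<.2)&(P[:,2]>.02)
        if m.sum()>5: print(n,x,m.sum(),np.median(P[m,2]).round(4))
    cv2.imwrite(f'pics/{n}9.png',c['img'])
E
```

```text
[ 0.59367228 -0.13246024  0.26087487]
side -80 235 0.0502
side -40 225 0.0504
side 0 206 0.0504
side 40 115 0.0501
side 80 115 0.05
top -40 129 0.0511
top 0 450 0.051
top 40 452 0.0511
top 80 453 0.0507
```

View pics/side9.png

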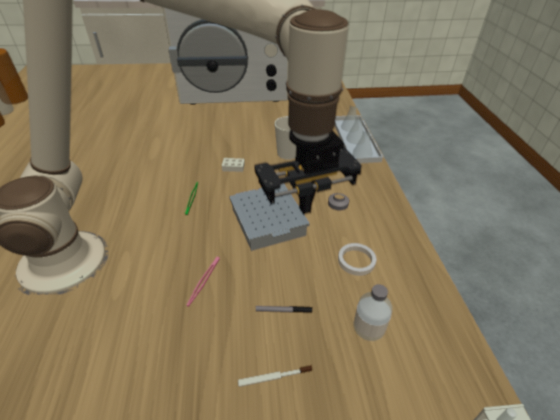

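The lid lies flat and shut at (268,218), with its top at 51 mm everywhere. The marker (285,309), the brush (275,376) and the other bystanders are undisturbed, and the robot is clear.

```bash
python3 -c "
from station import r
print(r.finish_job())"
```

```text
the job is handed in; nothing more can be done
None
```

The job is handed in: the scoop and the spatula lie level in their cradles, the lid is fully shut, nothing else on the bench was moved, and it took about 19 s of the 72 s allowed.

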